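# Close the slotted purge valve on a gas manifold

### The job

Take the flat screwdriver out of its blue stand, set its blade lightly on the slotted brass screw of the gas manifold and turn it until it drops fully into the slot, then turn the screw clockwise to its stop so that the red pointer stands on the green mark. Never push hard on the screw, whose sprung stem must not be driven down, and leave the vial, wrench and tray where they are. Finally put the screwdriver back upright in its stand, fully home, and let go of it.

Things in the scene. Friction and masses are not known exactly. Their poses are not given: they have to be found in the camera images.
- screwdriver: Stubby flat screwdriver, 108 mm long, 90 g, upright, blade down, in the stand. Origin: middle of the blade's tip; z runs up to the handle. Blade 14 mm wide along x, 2.4 mm thick along y, 16 mm long; shaft 8 mm thick; black guard 30 mm across, 48 to 53 mm from the tip; orange handle 24 mm square, flats facing x and y, 53 to 108 mm from the tip.
- driver_tip (a point): the middle of the screwdriver blade's tip (axes as the screwdriver's)
- driver_grip (a point): the middle of the screwdriver's handle, 84 mm above the tip (axes as the screwdriver's): the place to grip it
- stand: Fixed blue block, 75 by 75 mm, 55 mm high, origin at the centre of its underside, z up; a 20 mm square through hole (sides along its x and y) in the middle of its top. The screwdriver hangs in it, at any yaw, by its guard, which rests on the block's top; its tip is then 7 mm above the bench.
- manifold: Fixed aluminium gas manifold, 110 (its x) by 75 (y) by 36 mm high, tube stubs at both x ends (to 97 mm from its centre), origin at the centre of its underside. On the middle of its top: a red pointer disc 42 mm up (pointer 29 mm long) and above it the round slotted brass screw, 23 mm across, top 56 mm up. White mark (open) at its +x side, green mark (closed) at its -y side.
- valve_top (a point): On the screw's turning axis, at the height of the screw's top face (56 mm above the bench when nothing presses on it); sinks with the stem but does not turn with the screw: axes as the manifold's. The slot runs right across the screw, 4.2 mm wide and 7 mm deep with a flat floor.
- valve (a joint): Angle of the red pointer disc: 0 open (pointer to the manifold's +x), 1.571 closed at its stop (to its -y), growing clockwise seen from above; stays put, needs 0.1 N m. The screw sits on it in a slip clutch that slips at 0.4 N m, so the slot may lie at any angle to the pointer (not measured); up to that torque the two turn as one.
- press (a joint): How far the screw on its sprung stem is pushed down, in m: 0 free, 4 N per mm; at 2.5 mm (10 N) the soft seat below is damaged; it bottoms at 6 mm. It springs up again when the blade finds the slot.
- vial: bystander: small amber glass jar with white cap, 30 mm across, 58 mm high, loose, origin at the centre of its underside
- wrench: bystander: steel wrench, 130 mm long, 8 mm thick, lying loose on the bench along its x, origin at the middle of its underside
- tray: bystander: small open white plastic tray, 60 by 50 by 25 mm, loose, origin at the centre of its underside
Not all that is in view belongs to the job. What is meant by the manifold is not black or pink, and is the smaller of those in its own colour.

How it is judged:
By the outcome, as a careful person would: the job done as asked, in the order asked, and still so for the second after the job is handed in, with the robot touching nothing.
It also fails if it takes over 72 s, if anything falls off the work surface, if the arm or the gripper's body presses on something with over 40 N, if the wrist force passes 120 N, or if a joint passes its speed limit or range.

### The arm

A 6-joint arm with a two-finger parallel gripper is mounted at the origin on the work surface. World frame = base frame: x ahead of the robot, y to its left, z up, the work surface at z = 0. Lengths are in m, angles in rad, forces in N, time in s.
With the tool pointing down it reaches from about 0.3 to 0.875 m from the base axis. Payload 6.4 kg.
Tool frame: the origin (TCP) lies midway between the tips of the shut fingers; the grasp point (between the pads) lies 19 mm behind it; x points along the fingers, y is the direction in which the jaws open and shut, and the axes are right-handed (so a half turn about x gives the same grasp; the last joint's range is limited). The gripper opens to 85 mm and grips with 20 to 120 N. Pads are 22 mm wide; open, the fingers measure 114 mm over their backs; the gripper's body (76 mm by 85 mm) begins 54 mm behind the grasp point. The pads swing forward as they close: fully open they stand 13 mm farther back than shut.
Start: joints at [1.054, 0.181, 1.607, -0, 1.354, -0.206], TCP at [0.176, 0.547, 0.231] pointing down, gripper open.
Joint ranges: [-2.99, 2.99], [-0.89, 2.07], [0.3, 2.58], [-1.14, 4.28], [0, 2.63], [-3.12, 3.12]. Speed limits (rad/s): [2.57, 2.57, 3.01, 3.14, 3.14, 3.14].

### API

Orientations are given as a unit quaternion [w, x, y, z].
In Python, from bench import ctrl gives the robot as it stands.
- The arm moves only by the tool step_arm, never from a script. Its argument "motion" is a list of rows, each a list of 7 numbers: the shift along the tool's x, y, z in mm, then the turn, a rotation vector about the tool's x, y, z in degrees, then the closure in counts, from 0 (fully open) to 255 (shut). In form: [[tx, ty, tz, rx, ry, rz, hand], ...]. A call has 1 to 10 rows; each row is the pose to reach, as a shift and turn from the pose commanded when the call began, along the tool's axes at that moment; what a row does not reach only later rows make up. A row lasts 1/8 s, in which the tool goes at most 62.5 mm and 10.7 degrees, less where a joint would pass 70% of its speed; a pose out of reach is approached as far as the arm can. A call with a gripper value outside its range is refused whole. The fingers move at their own pace and stop on an object; the grip force is fixed at half the most. Time passes only in rows, so rows that repeat a pose let the fingers close. It gives the time, the measured TCP pose, the force and the opening at its end, in the units of the state.
- ctrl.get_obs(): the state, without advancing time (a new reading comes with each control period).
- ctrl.camera(name): name is "side" or "top" or "wrist"; returns (picture, depth): 384x512x3 uint8, red, green, blue; 384x512 float32, m along the optical axis (not along the pixel's ray), 0 where there is no reading.
- ctrl.camera_info(name): a dict with "fx", "fy", "cx", "cy" (pixels), "dist_coeffs" ([k1, k2, p1, p2, k3] as OpenCV has them; the pictures are not rectified), "T" (4x4, takes a point from camera to world coordinates); the wrist camera has in their place "hand_eye" (4x4, takes a point from camera to tool coordinates, whose origin is the TCP and whose axes are the tool frame's). Camera axes: x right, y down, z forward; pixel columns grow to the right and rows downward; lengths in m; the calibration is good to about 2 mm. A picture is of the moment at which its call begins: read the wrist's pose just before it. camera_info takes no time and is no camera call.
- ctrl.hand_in(): hands the job in, once; it reports no verdict.
The state is a dict: "time_s": time; "q": joint angles; "dq": joint speeds; "joint_efforts": joint torques, N m; "eef_pos": TCP position; "eef_rot": TCP orientation; "wrist_force": force on the tool from outside, world axes, zero at the start; "torque": the same for the moment, N m; "opening": opening from 0.0 (shut) to 1.0 (fully open).
Only numpy, scipy, OpenCV 4.12 (cv2) and the standard library are available. Lean on these libraries where they do the work, as an engineer would, in place of code of your own. Each camera call takes 0.05 s, during which the arm holds its last target. There are 200 camera calls.

## Working session

There is one attempt and no reset: what is moved stays moved. The work goes in short steps, Python scripts to look and compute and a tool call to move; the robot and the scene stay as the last step left them, time stands still between calls to the robot, and variables do not carry over. Pictures are saved under pics/ and viewed, about 8 in all and at most 12, crops included, and the job is handed in when it is done.

Besides the shell and the picture viewer there is one more tool, called by a JSON object that holds its "api" and its "payload". step_arm: Moves the arm, as the interface text tells. Its arguments: {"type":"object","properties":{"motion":{"type":"array","items":{"type":"array","items":{"type":"number"}}}},"required":["motion"]}

```bash
mkdir -p pics; ls; cat > h.py <<'E'
import numpy as np, cv2
from bench import ctrl
from scipy.spatial.transform import Rotation as R
def pose(o=None):
    o=o or ctrl.get_obs(); T=np.eye(4); w,x,y,z=o["eef_rot"]; T[:3,:3]=R.from_quat([x,y,z,w]).as_matrix(); T[:3,3]=o["eef_pos"]; return T
def cam(name):
    i=ctrl.camera_info(name)
    T=np.array(i["T"]) if "T" in i else pose()@np.array(i["hand_eye"])
    im,d=ctrl.camera(name)
    K=np.array([[i["fx"],0,i["cx"]],[0,i["fy"],i["cy"]],[0,0,1]]); D=np.array(i["dist_coeffs"],float)
    return im,d,K,D,T
def rays(uv,K,D):
    p=cv2.undistortPoints(np.array(uv,float).reshape(-1,1,2),K,D).reshape(-1,2)
    return np.c_[p,np.ones(len(p))]
def onplane(uv,K,D,T,z):
    r=rays(uv,K,D)@T[:3,:3].T; s=(z-T[2,3])/r[:,2]; return T[:3,3]+r*s[:,None]
def save(name,im): cv2.imwrite("pics/"+name,cv2.cvtColor(im,cv2.COLOR_RGB2BGR))
E
python3 - <<'E'
from h import *
import pickle
o=ctrl.get_obs(); print(o)
for n in ("top","side","wrist"):
    c=cam(n); pickle.dump(c,open(n+".pkl","wb")); save(n+"0.png",c[0]); print(n,c[2].diagonal(),c[3],c[4].round(3).tolist())
E
```

```text
pics
{'time_s': 0.0, 'q': array([ 1.05368250e+00,  1.81561462e-01,  1.60800245e+00, -4.07492901e-05,
        1.35377736e+00, -2.06301236e-01]), 'dq': array([ 0.00107717, -0.00038699,  0.0011764 ,  0.00138799,  0.00126028,
        0.00019978]), 'joint_efforts': array([-2.36217311e-03, -4.44867218e+01, -3.51337552e+01, -6.33477175e-04,
        9.22708452e-03,  8.45784797e-06]), 'eef_pos': array([0.1755737 , 0.54696448, 0.23037534]), 'eef_rot': array([ 0.69837984,  0.10886073,  0.69879108, -0.11002714]), 'wrist_force': array([ 0.44009645,  0.12524104, -0.64197996]), 'torque': array([-0.0144843 , -0.02713671, -0.02897869]), 'opening': 0.9950298140532127}
top [473.25767945 473.25767945   1.        ] [-0.17921104  0.          0.          0.          0.        ] [[-0.005, -0.999, 0.054, 0.431], [-1.0, 0.005, 0.004, -0.068], [-0.004, -0.054, -0.999, 1.196], [0.0, 0.0, 0.0, 1.0]]
side [382.13967718 382.13967718   1.        ] [0.03976601 0.         0.         0.         0.        ] [[-0.743, -0.326, 0.584, 0.03], [-0.669, 0.373, -0.643, 0.457], [-0.008, -0.869, -0.495, 0.49], [0.0, 0.0, 0.0, 1.0]]
wrist [329.77860146 329.77860146   1.        ] [-0.02380576  0.          0.          0.          0.        ] [[0.306, 0.915, 0.262, 0.109], [0.952, -0.294, -0.085, 0.569], [-0.001, 0.276, -0.961, 0.374], [0.0, 0.0, 0.0, 1.0]]
```

View pics/top0.png

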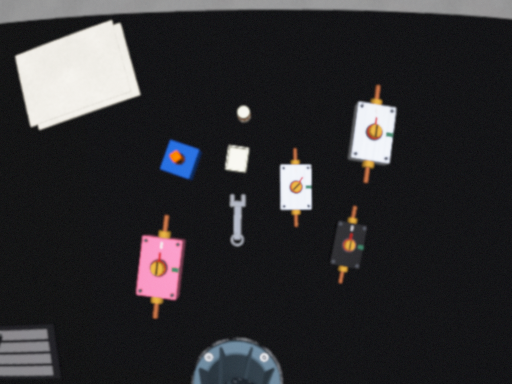

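View pics/side0.png

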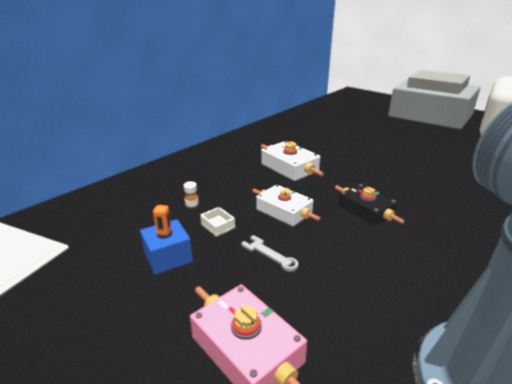

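The target is the smaller white manifold at top-view pixel (296,187). The stand is at (180,159), with the vial (243,114), tray (237,159) and wrench (237,220). The large white, black and pink manifolds are distractors.

```bash
python3 - <<'E'
from h import *
import pickle
im,d,K,D,T=pickle.load(open("top.pkl","rb"))
hsv=cv2.cvtColor(im,cv2.COLOR_RGB2HSV)
def rect(m,box,z,name):
    mm=np.zeros(m.shape,np.uint8); x0,y0,x1,y1=box; mm[y0:y1,x0:x1]=m[y0:y1,x0:x1]*255
    c=max(cv2.findContours(mm,0,2)[0],key=cv2.contourArea); r=cv2.minAreaRect(c)
    P=onplane(cv2.boxPoints(r),K,D,T,z); e=np.diff(P,axis=0)
    print(name,"c",P.mean(0).round(4),"sides",np.linalg.norm(e,axis=1).round(4),"yaw",np.degrees(np.arctan2(e[:,1],e[:,0])).round(1), "px",np.round(r[0],1))
h,s,v=cv2.split(hsv)
rect((h>100)&(h<130)&(s>120)&(v>60),(150,130,210,190),.055,"stand")
rect((h>4)&(h<20)&(s>150)&(v>90),(160,140,200,170),.110,"handle")
rect((v>140)&(s<80),(275,155,320,215),.036,"manifold")
rect((h<20)&(s>100),(280,170,310,200),.05,"valve")
rect((v>140)&(s<80),(220,140,255,175),.025,"tray")
rect((v>90)&(s<80),(225,190,250,248),.008,"wrench")
rect((v>90)&(s<80),(230,100,255,125),.058,"vialcap")
for p in [(180,159),(176,157),(296,187),(283,187)]:
    print(p,d[p[1],p[0]],onplane([p],K,D,T,.05))
print(pose().round(3))
for n in ["wrist"]:
    print(np.round(np.array(ctrl.camera_info(n)["hand_eye"]),3).tolist())
E
```

```text
stand c [0.566  0.1302 0.055 ] sides [0.0833 0.0882 0.0827] yaw [ -19.3 -110.2  160.5] px [180.2 159.2]
handle c [0.5639 0.1298 0.11  ] sides [0.0197 0.0285 0.0197] yaw [ -45.2 -134.9  134.8] px [176.2 157.2]
manifold c [ 0.4988 -0.1515  0.036 ] sides [0.0765 0.1109 0.0761] yaw [-90.2 179.4  89.6] px [295.5 186.5]
valve c [ 0.4976 -0.1511  0.05  ] sides [0.0262 0.0261 0.0261] yaw [ -63.8 -154.   116.2] px [295.8 186.6]
tray c [ 0.5709 -0.0061  0.025 ] sides [0.0627 0.053  0.0626] yaw [ -8.1 -98.6 171.7] px [236.5 158.1]
wrench c [ 0.417  -0.0072  0.008 ] sides [0.0377 0.1304 0.0376] yaw [-90.3 179.8  89.8] px [237.5 220. ]
vialcap c [ 0.6778 -0.0249  0.058 ] sides [0.0318 0.0398 0.0317] yaw [-90.5 179.8  89.5] px [243.5 113. ]
(180, 159) 1.0953258 [[0.56685486 0.13137018 0.05      ]]
(176, 157) 1.0877204 [[0.57188535 0.14132734 0.05      ]]
(296, 187) 1.1487193 [[ 0.49659738 -0.15156408  0.05      ]]
(283, 187) 1.1644382 [[ 0.49676789 -0.11998455  0.05      ]]
[[-0.001  0.306  0.952  0.176]
 [-0.001  0.952 -0.306  0.547]
 [-1.    -0.001 -0.     0.231]
 [ 0.     0.     0.     1.   ]]
[[-0.001, -0.276, 0.961, -0.143], [1.0, -0.0, 0.001, 0.0], [-0.0, 0.961, 0.276, -0.07], [0.0, 0.0, 0.0, 1.0]]
```

{"api": "step_arm", "payload": {"motion": [[0,-278,497,27,0,0,0],[0,-278,497,27,0,0,0],[0,-278,497,27,0,0,0],[0,-278,497,27,0,0,0],[0,-278,497,27,0,0,0],[0,-278,497,27,0,0,0],[0,-278,497,27,0,0,0],[0,-278,497,27,0,0,0],[0,-278,497,27,0,0,0],[0,-278,497,27,0,0,0]]}}

```text
time_s: 1.4
eef_pos: [0.566, 0.1274, 0.2307]
eef_rot: [0.653, 0.271, 0.653, -0.271]
wrist_force: [0.2, -0.4, 0.3]
opening: 0.995
```

{"api": "step_arm", "payload": {"motion": [[0,0,0,0,0,0,0],[0,0,0,0,0,0,0]]}}

```text
time_s: 1.65
eef_pos: [0.5629, 0.1321, 0.2311]
eef_rot: [0.654, 0.269, 0.654, -0.269]
wrist_force: [-0.5, 0.6, 0.4]
opening: 1.005
```

```bash
python3 - <<'E'
from h import *
import pickle
print(pose().round(4)); print(ctrl.get_obs()["q"].round(3))
c=cam("wrist"); pickle.dump(c,open("wrist.pkl","wb")); save("w1.png",c[0])
E
```

```text
[[-8.000e-04  7.036e-01  7.106e-01  5.629e-01]
 [ 3.000e-04  7.106e-01 -7.036e-01  1.321e-01]
 [-1.000e+00 -3.000e-04 -8.000e-04  2.311e-01]
 [ 0.000e+00  0.000e+00  0.000e+00  1.000e+00]]
[ 0.025  0.189  1.598  0.     1.356 -0.765]
```

View pics/w1.png

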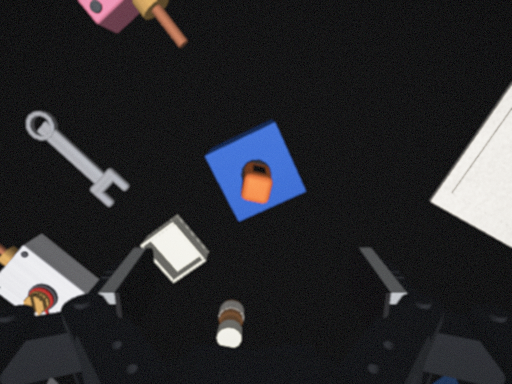

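The handle top sits at pixel (257,188), almost square to the image, and the stand centre is near (255,170). Next I'll measure both.

```bash
python3 - <<'E'
from h import *
import pickle
im,d,K,D,T=pickle.load(open("wrist.pkl","rb")); P0=pose()
h,s,v=cv2.split(cv2.cvtColor(im,cv2.COLOR_RGB2HSV))
print(im[160:206:3,257].tolist())
def rect(m,z,name):
    c=max(cv2.findContours(m.astype(np.uint8)*255,0,2)[0],key=cv2.contourArea)
    r=cv2.minAreaRect(c); P=onplane(cv2.boxPoints(r),K,D,T,z); e=np.diff(P,axis=0)
    print(name,P.mean(0).round(4),np.linalg.norm(e,axis=1).round(4),(np.degrees(np.arctan2(e[:,1],e[:,0]))%90).round(1),np.round(r[0],1),np.round(r[1],1),r[2])
    return P.mean(0)
box=np.zeros(h.shape,bool); box[110:230,195:315]=1
for t in (170,190,200,210,220):rect(box&(h<20)&(s>120)&(v>t),.115,f"handle{t}")
rect(box&(h>100)&(h<130)&(s>120)&(v>130),.055,"stand")
rect(box&(h>100)&(h<130)&(s>120)&(v>60),.055,"stand")
print(d[188,257],d[150,240],d[200,240])
E
```

```text
[[44, 57, 97], [78, 57, 53], [46, 26, 18], [13, 14, 18], [86, 46, 26], [176, 94, 50], [233, 129, 71], [248, 154, 85], [249, 154, 88], [249, 156, 89], [247, 148, 80], [248, 148, 83], [247, 147, 81], [241, 138, 74], [178, 112, 147], [63, 115, 215]]
handle170 [0.565  0.1352 0.115 ] [0.0216 0.0218 0.0218] [33.2 32.9 34.4] [256.3 188. ] [27.  25.8] 12.094757080078125
handle190 [0.5651 0.1351 0.115 ] [0.0212 0.0214 0.0213] [33.2 32.9 34.4] [256.3 188.3] [26.5 25.3] 12.094757080078125
handle200 [0.5653 0.1349 0.115 ] [0.0209 0.021  0.021 ] [33.9 33.7 35.2] [256.4 188.6] [26.1 24.9] 11.309932708740234
handle210 [0.5653 0.1348 0.115 ] [0.0204 0.0206 0.0205] [34.  33.7 35.1] [256.3 188.7] [25.5 24.3] 11.309932708740234
handle220 [0.5654 0.1347 0.115 ] [0.0199 0.0203 0.02  ] [34.  33.7 35.1] [256.2 188.8] [25.1 23.7] 11.309932708740234
stand [0.5658 0.1344 0.055 ] [0.0752 0.0757 0.0797] [70.5 72.1 72.1] [255.6 172.5] [76.2 78. ] 64.53665161132812
stand [0.5649 0.1349 0.055 ] [0.0767 0.0803 0.0816] [70.8 72.5 72.5] [255.2 171.3] [81.  79.8] 64.1336441040039
0.26952946 0.3187573 0.33270314
```

{"api": "step_arm", "payload": {"motion": [[59,-246,151,0,0,0,0],[59,-246,151,0,0,0,0],[59,-246,151,0,0,0,0],[59,-246,151,0,0,0,0],[59,-246,151,0,0,0,0],[59,-246,151,0,0,0,0],[59,-246,151,0,0,0,0],[59,-246,151,0,0,0,0]]}}

```text
time_s: 2.7
eef_pos: [0.4983, -0.1486, 0.1727]
eef_rot: [0.654, 0.269, 0.654, -0.269]
wrist_force: [0.0, -0.1, -1.1]
opening: 0.999
```

```bash
python3 - <<'E'
from h import *
import pickle
print(pose().round(4)); print(ctrl.get_obs()["q"].round(3),ctrl.get_obs()["dq"].round(3))
c=cam("wrist"); pickle.dump(c,open("wrist2.pkl","wb")); save("w2.png",cv2.resize(c[0][90:290,120:390],None,fx=2.9,fy=2.9,interpolation=cv2.INTER_CUBIC))
E
```

```text
[[ 6.000e-04  7.030e-01  7.112e-01  4.983e-01]
 [-1.000e-04  7.112e-01 -7.030e-01 -1.486e-01]
 [-1.000e+00  4.000e-04  5.000e-04  1.727e-01]
 [ 0.000e+00  0.000e+00  0.000e+00  1.000e+00]]
[-0.518  0.12   1.801  0.     1.22  -1.31 ] [-0.     0.003 -0.004 -0.002  0.    -0.003]
```

View pics/w2.png

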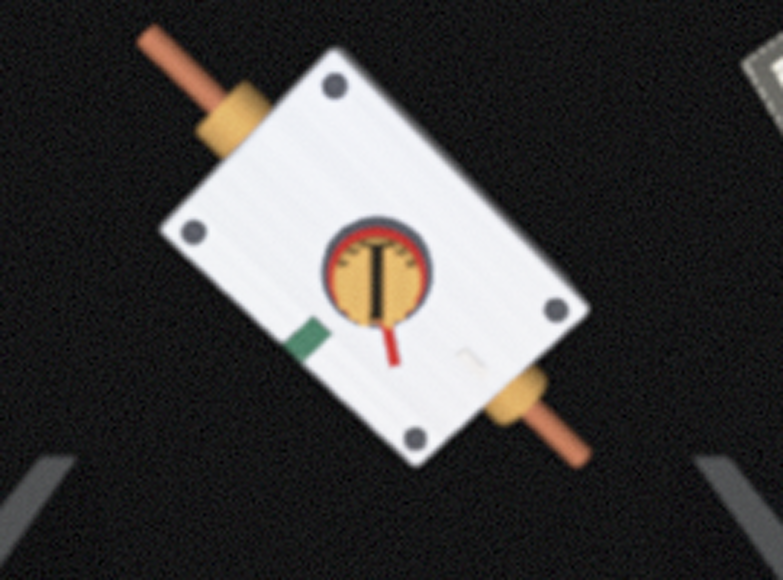

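The slot is the dark line running vertically at crop column 376, from row 243 to 318. The pointer tip is at (393,362), the green mark at (308,340) and the faint white mark at (470,357). The pointer still needs roughly 55° clockwise. Next I'll measure these.

```bash
python3 - <<'E'
from h import *
import pickle
im,d,K,D,T=pickle.load(open("wrist2.pkl","rb"))
h,s,v=cv2.split(cv2.cvtColor(im,cv2.COLOR_RGB2HSV))
box=np.zeros(h.shape,bool); box[160:220,225:280]=1
def pts(m): ys,xs=np.nonzero(m); return np.c_[xs,ys].astype(float)
def ang(m,z,n):
    P=onplane(pts(m),K,D,T,z)[:,:2]; c=P.mean(0); w,V=np.linalg.eigh(np.cov((P-c).T)); a=V[:,1]
    print(n,len(P),c.round(4),"ang",np.degrees(np.arctan2(a[1],a[0])).round(1),"sd",np.sqrt(w).round(4)); return c
m=box&(h>12)&(h<28)&(s>80)&(v>140)
hull=cv2.convexHull(pts(m).astype(np.float32)); (cx,cy),r=cv2.minEnclosingCircle(hull); M=cv2.moments(hull)
uv=[[M["m10"]/M["m00"],M["m01"]/M["m00"]],[cx,cy]]; print(uv,r)
C=onplane(uv,K,D,T,.056); print("screw",C.round(4), "dia",2*r*d[int(cy),int(cx)+6]/K[0,0], d[int(cy),int(cx)+6])
f=np.zeros(h.shape,np.uint8); cv2.circle(f,(int(round(cx)),int(round(cy))),10,1,-1)
ang((f>0)&(v<110),.056,"slot")
red=box&((h<6)|(h>174))&(s>120)&(v>120)
yy=np.arange(h.shape[0])[:,None]>cy+r+3
p=ang(red&yy,.042,"pointer"); e=p-C[0,:2]; print("pointer dir",np.degrees(np.arctan2(e[1],e[0])))
g=(h>60)&(h<90)&(s>60)&(v>60); b2=np.zeros(h.shape,bool); b2[190:220,210:245]=1
q=ang(g&b2,.037,"green"); e=q-C[0,:2]; print("green dir",np.degrees(np.arctan2(e[1],e[0])))
w=((v>140)&(s<70)).astype(np.uint8); c=max(cv2.findContours(w,0,2)[0],key=lambda c: cv2.contourArea(c) if abs(cv2.minAreaRect(c)[0][0]-245)<30 else 0)
r=cv2.minAreaRect(c);P=onplane(cv2.boxPoints(r),K,D,T,.036);e=np.diff(P,axis=0);print("manif",P.mean(0).round(4),np.linalg.norm(e,axis=1).round(4),np.degrees(np.arctan2(e[:,1],e[:,0])).round(1))
E
```

```text
[[249.4590203106332, 187.14862604540022], [249.59922790527344, 187.37353515625]] 15.591814994812012
screw [[ 0.496  -0.149   0.056 ]
 [ 0.4963 -0.1491  0.056 ]] dia 0.025284116306528118 0.26738903
slot 78 [ 0.496  -0.1489] ang 135.2 sd [0.0009 0.0048]
pointer 27 [ 0.5168 -0.1633] ang 144.9 sd [0.0007 0.0028]
pointer dir -34.639744600342866
green 113 [ 0.4972 -0.1809] ang 90.9 sd [0.002  0.0039]
green dir -88.01485377803559
manif [ 0.4976 -0.1506  0.036 ] [0.0744 0.1087 0.0805] [ 89.    0.9 -86.7]
```

{"api": "step_arm", "payload": {"motion": [[-40,248,-152,11,0,0,0],[-40,248,-152,11,0,0,0],[-40,248,-152,11,0,0,0],[-40,248,-152,11,0,0,0],[-40,248,-152,11,0,0,0],[-40,248,-152,11,0,0,0],[-40,248,-152,11,0,0,0]]}}

```text
time_s: 3.62
eef_pos: [0.5642, 0.1336, 0.2121]
eef_rot: [0.625, 0.33, 0.625, -0.33]
wrist_force: [0.2, -0.6, -1.3]
opening: 1.0
```

```bash
python3 - <<'E'
from h import *
print(pose().round(4))
im,d,K,D,T=cam("wrist"); h,s,v=cv2.split(cv2.cvtColor(im,cv2.COLOR_RGB2HSV))
m=((h<20)&(s>120)&(v>190)).astype(np.uint8); m[:,:190]=0;m[:,320:]=0;m[:100]=0;m[230:]=0
c=max(cv2.findContours(m,0,2)[0],key=cv2.contourArea); r=cv2.minAreaRect(c); print(r)
P=onplane(cv2.boxPoints(r),K,D,T,.115).mean(0); print(P, pose()[:3,:3].T@(P-pose()[:3,3]))
E
```

```text
[[-5.000e-04  8.260e-01  5.637e-01  5.642e-01]
 [-5.000e-04  5.637e-01 -8.260e-01  1.336e-01]
 [-1.000e+00 -6.000e-04  1.000e-04  2.121e-01]
 [ 0.000e+00  0.000e+00  0.000e+00  1.000e+00]]
((254.0, 193.5), (27.0, 28.0), 90.0)
[0.56472118 0.13571313 0.115     ] [ 0.0969981  0.0021084 -0.0021124]
```

{"api": "step_arm", "payload": {"motion": [[60,2,-2,0,0,0,0],[110,2,-2,0,0,0,0],[140,2,-2,0,0,0,0],[140,2,-2,0,0,0,0],[140,2,-2,0,0,0,0],[140,2,-2,0,0,0,255],[140,2,-2,0,0,0,255],[140,2,-2,0,0,0,255],[140,2,-2,0,0,0,255],[140,2,-2,0,0,0,255]]}}

```text
time_s: 4.92
eef_pos: [0.5656, 0.1358, 0.0729]
eef_rot: [0.625, 0.331, 0.625, -0.331]
wrist_force: [-0.4, 0.2, 4.8]
opening: 0.274
```

{"api": "step_arm", "payload": {"motion": [[0,0,0,0,0,0,255],[0,0,0,0,0,0,255]]}}

```text
time_s: 5.18
eef_pos: [0.5656, 0.1358, 0.0729]
eef_rot: [0.625, 0.331, 0.625, -0.331]
wrist_force: [-0.4, -0.0, 5.2]
opening: 0.273
```

{"api": "step_arm", "payload": {"motion": [[-30,0,0,0,0,0,255],[-80,0,0,0,0,0,255],[-120,0,0,-10,0,0,255],[-120,0,0,-20,0,0,255],[-120,0,0,-25,0,0,255],[-120,0,0,-25,0,0,255]]}}

```text
time_s: 5.92
eef_pos: [0.5648, 0.1357, 0.1917]
eef_rot: [0.681, 0.188, 0.682, -0.188]
wrist_force: [-0.5, -0.3, -0.6]
opening: 0.272
```

```bash
python3 - <<'E'
from h import *
o=ctrl.get_obs(); print(o["wrist_force"],o["opening"],pose().round(4))
im,d,K,D,T=cam("side"); P=pose(); tip=P[:3,3]+P[:3,0]*.0659
def proj(p,T): return cv2.projectPoints(np.array([np.linalg.inv(T)[:3]@np.r_[p,1]]),np.zeros(3),np.zeros(3),K,D)[0].ravel()
u=proj(tip,T); print(u); x,y=u.astype(int); a=cv2.resize(im[max(0,y-45):y+15,x-30:x+30],(480,480),interpolation=cv2.INTER_CUBIC)
im,d,K,D,T=cam("wrist"); u=proj(tip,T); print(u); x,y=u.astype(int); x0=x-30
b=cv2.resize(im[y-30:y+30,x-30:x+30],(480,480),interpolation=cv2.INTER_CUBIC)
save("sw.png",cv2.resize(np.hstack([a,b]),(800,400)))
E
```

```text
[-0.4918334  -0.30459773 -0.60769151] 0.2716477232562348 [[-1.000e-03  5.129e-01  8.585e-01  5.648e-01]
 [-0.000e+00  8.585e-01 -5.129e-01  1.357e-01]
 [-1.000e+00 -6.000e-04 -9.000e-04  1.917e-01]
 [ 0.000e+00  0.000e+00  0.000e+00  1.000e+00]]
[158.1515886  202.78274118]
[251.82477811 208.44801103]
```

View pics/sw.png

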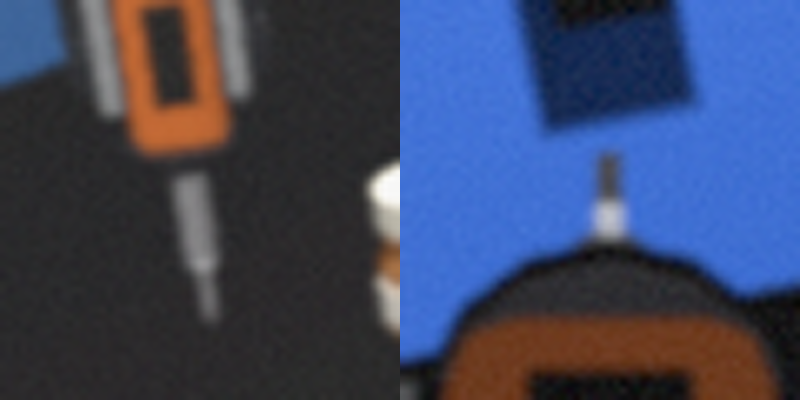

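Both views show the blade edge-on (thin along tool y), so the blade runs along tool z. Its tip is at about pixel (252,201) in the wrist image. Next I'll go above the screw with the blade lined up with the slot at tool yaw 45.

{"api": "step_arm", "payload": {"motion": [[0,-280,87,14,0,0,255],[0,-280,87,14,0,0,255],[0,-280,87,14,0,0,255],[0,-280,87,14,0,0,255],[0,-280,87,14,0,0,255],[0,-280,87,14,0,0,255],[0,-280,87,14,0,0,255],[40,-280,87,14,0,0,255],[53,-280,87,14,0,0,255],[53,-280,87,14,0,0,255]]}}

```text
time_s: 7.28
eef_pos: [0.4961, -0.148, 0.1384]
eef_rot: [0.653, 0.269, 0.655, -0.269]
wrist_force: [-0.6, -0.1, -0.3]
opening: 0.273
```

```bash
python3 - <<'E'
from h import *
import pickle
o=ctrl.get_obs(); print(o["wrist_force"],o["opening"],pose().round(4),o["q"].round(2))
im,d,K,D,T=c=cam("wrist"); pickle.dump(c,open("w3.pkl","wb"))
save("w3.png",cv2.resize(im[165:265,190:320],(780,600),interpolation=cv2.INTER_CUBIC))
P=pose(); Ti=np.linalg.inv(T)
for n,p in [("tip",P@[.0659,0,0,1]),("near",P@[.0659,0,-.007,1]),("screw",np.array([.4961,-.149,.056,1]))]:
    u=cv2.projectPoints((Ti@p)[None,:3],np.zeros(3),np.zeros(3),K,D)[0].ravel(); print(n,u,(u-[190,165])*6, p.round(4))
E
```

```text
[-0.59503399 -0.13422572 -0.27921946] 0.2727399191535055 [[-2.400e-03  7.038e-01  7.104e-01  4.961e-01]
 [ 1.500e-03  7.104e-01 -7.038e-01 -1.480e-01]
 [-1.000e+00 -6.000e-04 -2.700e-03  1.384e-01]
 [ 0.000e+00  0.000e+00  0.000e+00  1.000e+00]] [-0.52  0.16  1.83  0.    1.15 -1.31]
tip [251.99581488 210.78345399] [371.97488926 274.70072391] [ 0.4968 -0.1486  0.0737  1.    ]
near [251.9980669 200.7178924] [371.98840142 214.30735439] [ 0.4919 -0.1437  0.0737  1.    ]
screw [250.88274775 202.51021392] [365.29648648 225.06128352] [ 0.4961 -0.149   0.056   1.    ]
```

View pics/w3.png

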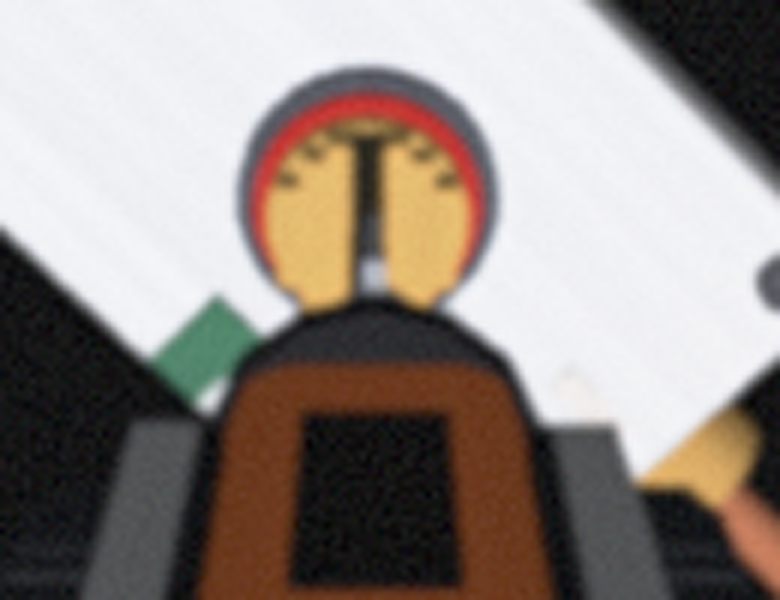

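The blade tip's near end is at crop column 373 and the slot centre at 368.5. That means a shift of about 0.6 mm along −tool y. I'll apply it and lower towards the screw.

{"api": "step_arm", "payload": {"motion": [[8,-0.6,0,0,0,0,255],[14,-0.6,0,0,0,0,255],[15,-0.6,0,0,0,0,255],[15,-0.6,0,0,0,0,255],[15,-0.6,0,0,0,0,255]]}}

```text
time_s: 7.95
eef_pos: [0.4963, -0.1499, 0.1245]
eef_rot: [0.654, 0.27, 0.654, -0.27]
wrist_force: [-0.2, -0.5, -0.8]
opening: 0.27
```

{"api": "step_arm", "payload": {"motion": [[1,0,0,0,0,0,255],[2,0,0,0,0,0,255],[3,0,0,0,0,0,255],[3,0,0,0,0,0,255]]}}

```text
time_s: 8.45
eef_pos: [0.496, -0.1497, 0.1212]
eef_rot: [0.654, 0.269, 0.654, -0.269]
wrist_force: [0.1, 0.0, -0.9]
opening: 0.274
```

{"api": "step_arm", "payload": {"motion": [[0.7,0,0,0,0,0,255],[1.3,0,0,0,0,0,255],[1.3,0,0,0,0,0,255]]}}

```text
time_s: 8.82
eef_pos: [0.4961, -0.1497, 0.1199]
eef_rot: [0.654, 0.27, 0.654, -0.269]
wrist_force: [-1.2, 0.7, -1.7]
opening: 0.273
```

```bash
python3 - <<'E'
from h import *
import time
im,d,K,D,T=cam("wrist"); o=ctrl.get_obs(); print(o["wrist_force"].round(2),o["torque"].round(3),pose()[:3,3].round(4))
save("w4.png",cv2.resize(im[165:265,190:320],(780,600),interpolation=cv2.INTER_CUBIC))
E
```

```text
[ 0.29  0.04 -0.3 ] [-0.001  0.012 -0.01 ] [ 0.4961 -0.1498  0.12  ]
```

View pics/w4.png

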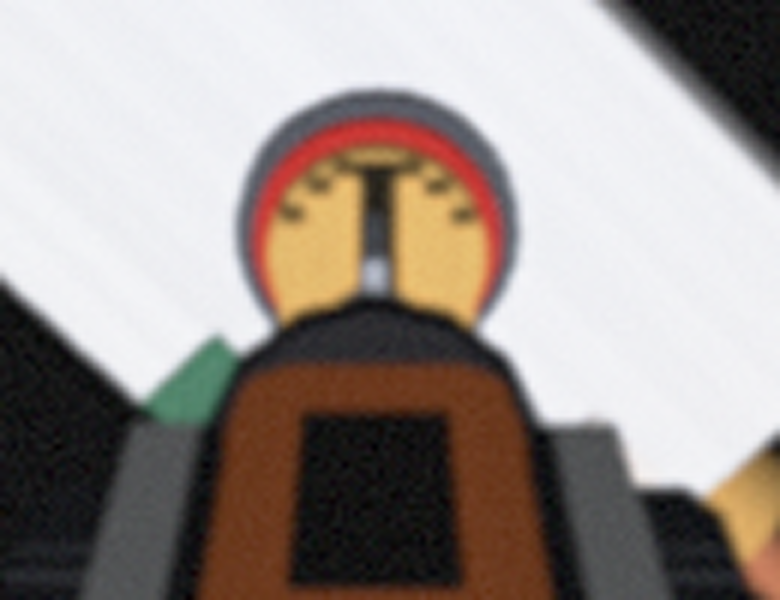

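The blade is now centred in the slot: blade at column 376, slot edges at 361 and 394. There is no contact force. I'll keep going down into the slot.

{"api": "step_arm", "payload": {"motion": [[1,0,0,0,0,0,255],[2,0,0,0,0,0,255],[3,0,0,0,0,0,255],[3,0,0,0,0,0,255]]}}

```text
time_s: 9.38
eef_pos: [0.496, -0.1497, 0.1169]
eef_rot: [0.654, 0.27, 0.654, -0.27]
wrist_force: [0.9, 0.5, -0.7]
opening: 0.265
```

{"api": "step_arm", "payload": {"motion": [[0.4,0,0,0,0,0,255],[0.8,0,0,0,0,0,255],[0.8,0,0,0,0,0,255]]}}

```text
time_s: 9.75
eef_pos: [0.4961, -0.1498, 0.1162]
eef_rot: [0.654, 0.27, 0.654, -0.27]
wrist_force: [-0.5, 0.2, -1.2]
opening: 0.268
```

{"api": "step_arm", "payload": {"motion": [[0.3,0,0,0,0,0,255],[0.6,0,0,0,0,0,255],[0.6,0,0,0,0,0,255]]}}

```text
time_s: 10.12
eef_pos: [0.4961, -0.1498, 0.1156]
eef_rot: [0.654, 0.27, 0.654, -0.27]
wrist_force: [0.3, -0.7, -0.9]
opening: 0.277
```

{"api": "step_arm", "payload": {"motion": [[0.5,0,0,0,0,0,255],[0.5,0,0,0,0,0,255]]}}

```text
time_s: 10.38
eef_pos: [0.4961, -0.1498, 0.115]
eef_rot: [0.654, 0.269, 0.654, -0.269]
wrist_force: [0.4, 0.4, -0.5]
opening: 0.272
```

{"api": "step_arm", "payload": {"motion": [[0.4,0,0,0,0,0,255],[0.4,0,0,0,0,0,255]]}}

```text
time_s: 10.62
eef_pos: [0.4961, -0.1497, 0.1146]
eef_rot: [0.654, 0.27, 0.654, -0.269]
wrist_force: [0.5, 0.0, -0.6]
opening: 0.275
```

{"api": "step_arm", "payload": {"motion": [[0.4,0,0,0,0,0,255],[0.4,0,0,0,0,0,255]]}}

```text
time_s: 10.88
eef_pos: [0.4962, -0.1498, 0.1144]
eef_rot: [0.654, 0.269, 0.654, -0.27]
wrist_force: [-0.1, 0.1, -0.0]
opening: 0.272
```

{"api": "step_arm", "payload": {"motion": [[0.4,0,0,0,0,0,255],[0.4,0,0,0,0,0,255]]}}

```text
time_s: 11.12
eef_pos: [0.4962, -0.1498, 0.114]
eef_rot: [0.654, 0.269, 0.654, -0.27]
wrist_force: [0.0, -0.2, 0.9]
opening: 0.275
```

{"api": "step_arm", "payload": {"motion": [[0,0,0,5,0,0,255],[0,0,0,10,0,0,255],[0,0,0,15,0,0,255],[0,0,0,20,0,0,255],[0,0,0,20,0,0,255]]}}

```text
time_s: 11.75
eef_pos: [0.4966, -0.1498, 0.1141]
eef_rot: [0.598, 0.379, 0.597, -0.378]
wrist_force: [1.3, 0.7, 0.8]
opening: 0.279
```

```bash
cat > st.py <<'E'
from h import *
o=ctrl.get_obs(); P=pose(o); print(o["time_s"],"F",o["wrist_force"].round(2),"M",o["torque"].round(3),"p",P[:3,3].round(4),"yaw",np.degrees(np.arctan2(P[1,1],P[0,1])).round(1),o["q"].round(2))
E
python3 st.py
```

```text
11.75 F [1.31 0.73 0.82] M [ 0.276 -0.304  0.055] p [ 0.4966 -0.1498  0.1141] yaw 25.2 [-0.52  0.2   1.85  0.    1.1  -0.96]
```

{"api": "step_arm", "payload": {"motion": [[0,0,0,6,0,0,255],[0,0,0,12,0,0,255],[0,0,0,18,0,0,255],[0,0,0,24,0,0,255],[0,0,0,24,0,0,255]]}}

```text
time_s: 12.38
eef_pos: [0.4967, -0.1499, 0.1142]
eef_rot: [0.506, 0.494, 0.505, -0.494]
wrist_force: [1.4, 0.4, 1.0]
opening: 0.271
```

```bash
python3 st.py; python3 - <<'E'
from h import *
im,d,K,D,T=cam("wrist")
save("w5.png",cv2.resize(im[165:265,190:320],(780,600),interpolation=cv2.INTER_CUBIC))
E
```

```text
12.375 F [1.39 0.42 1.02] M [ 0.126 -0.531  0.087] p [ 0.4967 -0.1499  0.1142] yaw 1.3 [-0.52  0.2   1.85  0.    1.1  -0.55]
```

View pics/w5.png

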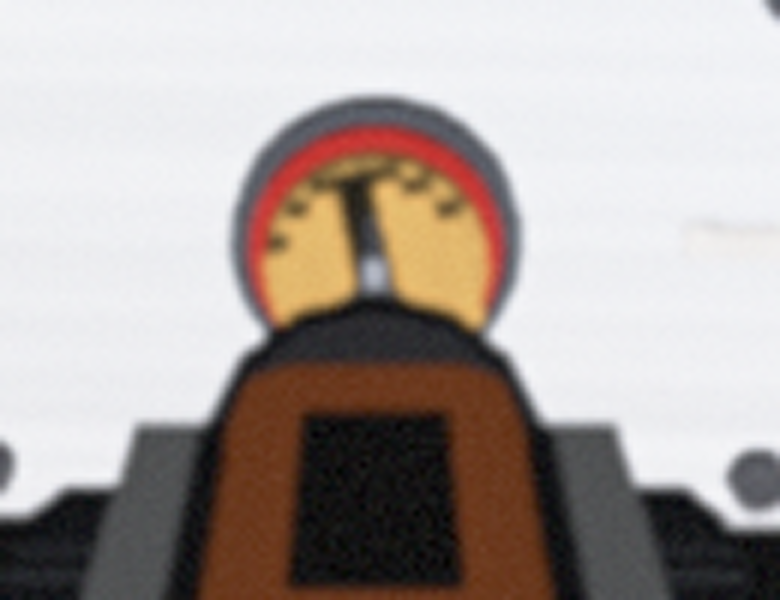

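The screw is following about 10° behind the blade (slot backlash), with the slot end at (350,185) and the blade at (373,275). I'll keep turning and watch the torque for the stop.

{"api": "step_arm", "payload": {"motion": [[0,0,0,6,0,0,255],[0,0,0,12,0,0,255],[0,0,0,17,0,0,255],[0,0,0,17,0,0,255]]}}

```text
time_s: 12.92
eef_pos: [0.4967, -0.15, 0.1142]
eef_rot: [0.428, 0.564, 0.427, -0.563]
wrist_force: [3.1, -0.0, 0.3]
opening: 0.268
```

```bash
python3 st.py
```

```text
12.925 F [ 3.12 -0.02  0.28] M [ 0.157 -0.734  0.067] p [ 0.4967 -0.15    0.1142] yaw -15.6 [-0.52  0.2   1.85  0.    1.1  -0.25]
```

{"api": "step_arm", "payload": {"motion": [[0,0,0,3,0,0,255],[0,0,0,3,0,0,255]]}}

```text
time_s: 13.18
eef_pos: [0.4966, -0.15, 0.1142]
eef_rot: [0.413, 0.575, 0.412, -0.574]
wrist_force: [3.0, 0.7, 0.7]
opening: 0.275
```

```bash
python3 st.py
```

```text
13.175 F [2.96 0.71 0.68] M [ 0.054 -0.809  0.112] p [ 0.4966 -0.15    0.1142] yaw -18.6 [-0.52  0.2   1.85  0.    1.1  -0.2 ]
```

{"api": "step_arm", "payload": {"motion": [[0,0,0,3,0,0,255],[0,0,0,3,0,0,255]]}}

```text
time_s: 13.42
eef_pos: [0.4966, -0.15, 0.1141]
eef_rot: [0.398, 0.585, 0.397, -0.585]
wrist_force: [3.6, 0.6, -0.1]
opening: 0.275
```

```bash
python3 st.py
```

```text
13.425 F [ 3.57  0.55 -0.07] M [ 0.019 -0.904  0.093] p [ 0.4966 -0.15    0.1141] yaw -21.6 [-0.52  0.2   1.85  0.    1.1  -0.14]
```

{"api": "step_arm", "payload": {"motion": [[0,0.5,-0.2,3,0,0,255],[0,0.5,-0.2,3,0,0,255]]}}

```text
time_s: 13.68
eef_pos: [0.4968, -0.15, 0.114]
eef_rot: [0.382, 0.595, 0.382, -0.595]
wrist_force: [4.3, 0.3, 1.3]
opening: 0.273
```

```bash
python3 st.py
```

```text
13.675 F [4.31 0.27 1.3 ] M [-0.019 -0.645  0.17 ] p [ 0.4968 -0.15    0.114 ] yaw -24.7 [-0.52  0.2   1.85 -0.    1.1  -0.09]
```

{"api": "step_arm", "payload": {"motion": [[0,0,0,3,0,0,255],[0,0,0,3,0,0,255]]}}

```text
time_s: 13.92
eef_pos: [0.4968, -0.15, 0.114]
eef_rot: [0.366, 0.605, 0.366, -0.605]
wrist_force: [4.2, -0.6, 1.2]
opening: 0.274
```

```bash
python3 st.py; python3 - <<'E'
from h import *
im,d,K,D,T=cam("top")
im2,*_=cam("wrist")
a=cv2.resize(im[160:215,270:325],(400,400),interpolation=cv2.INTER_CUBIC)
b=cv2.resize(im2[165:265,205:305],(400,400),interpolation=cv2.INTER_CUBIC)
save("w6.png",np.hstack([a,b]))
E
```

```text
13.925 F [ 4.18 -0.57  1.16] M [-0.047 -0.825  0.266] p [ 0.4968 -0.15    0.114 ] yaw -27.7 [-0.52  0.2   1.85 -0.    1.1  -0.04]
```

View pics/w6.png

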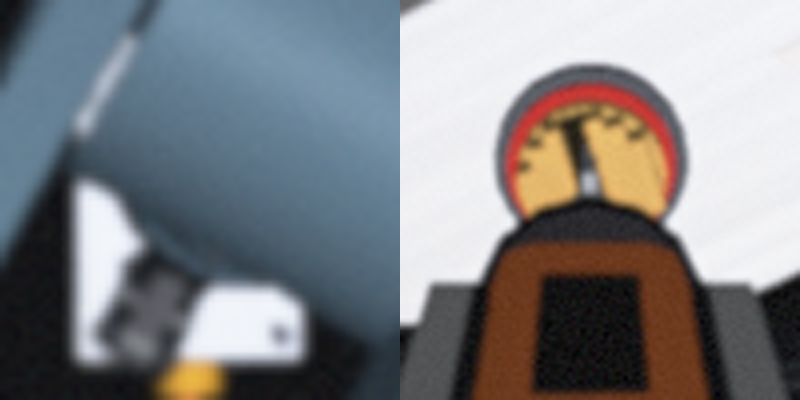

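The torque climbed from 0.09 to 0.27 N m while the screw stood still, so it is at the stop. The wrist view shows the slot lagging the blade by the backlash. I'll unload within the backlash, lift out and check the pointer.

{"api": "step_arm", "payload": {"motion": [[0,0,0,1,0,0,255],[0,0,0,1,0,0,255],[0,0,0,-5,0,0,255],[0,0,0,-11,0,0,255],[0,0,0,-11,0,0,255]]}}

```text
time_s: 14.65
eef_pos: [0.4965, -0.1497, 0.1138]
eef_rot: [-0.421, -0.568, -0.421, 0.568]
wrist_force: [1.7, -0.5, 2.6]
opening: 0.278
```

```bash
python3 st.py
```

```text
14.65 F [ 1.67 -0.5   2.64] M [-0.05  -0.565  0.055] p [ 0.4965 -0.1497  0.1138] yaw -16.9 [-0.52  0.2   1.85  0.    1.1  -0.23]
```

{"api": "step_arm", "payload": {"motion": [[-4,0,0,0,0,0,255],[-10,0,0,0,0,0,255],[-25,0,0,0,0,0,255],[-60,0,0,0,0,0,255],[-70,50,-10,0,0,0,255],[-70,50,-10,0,0,0,255],[-70,50,-10,0,0,0,255]]}}

```text
time_s: 15.52
eef_pos: [0.5465, -0.1542, 0.1837]
eef_rot: [-0.421, -0.567, -0.422, 0.568]
wrist_force: [0.0, -0.8, -1.2]
opening: 0.273
```

```bash
python3 st.py; python3 - <<'E'
from h import *
import pickle
c=cam("wrist"); pickle.dump(c,open("w7.pkl","wb"))
save("w7.png",cv2.resize(c[0][100:300,110:340],(690,600),interpolation=cv2.INTER_CUBIC))
E
```

```text
15.525 F [ 0.   -0.76 -1.22] M [ 0.011  0.029 -0.033] p [ 0.5465 -0.1542  0.1837] yaw -16.8 [-0.48  0.21  1.67 -0.    1.26 -0.19]
```

View pics/w7.png

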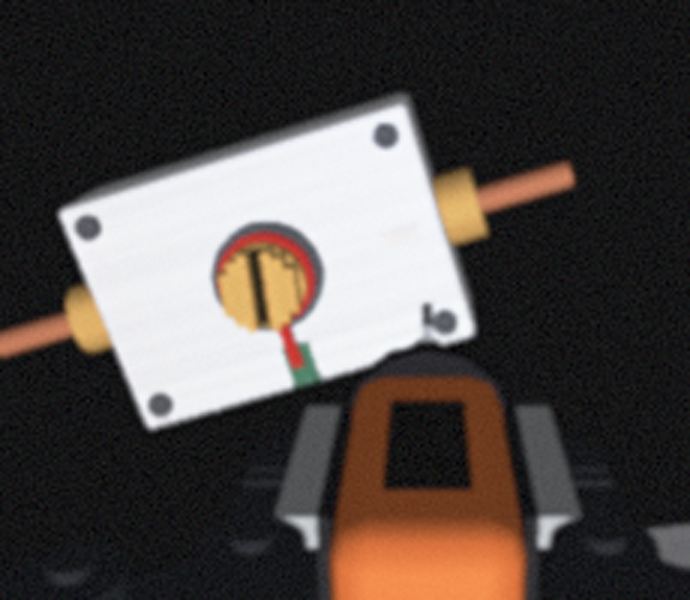

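The pointer, from (287,330) to (297,365), runs onto the green mark at (305,365). A numeric check follows.

```bash
python3 - <<'E'
from h import *
import pickle
im,d,K,D,T=pickle.load(open("w7.pkl","rb"))
h,s,v=cv2.split(cv2.cvtColor(im,cv2.COLOR_RGB2HSV))
def pts(m,b):
    k=np.zeros(h.shape,bool);x0,y0,x1,y1=b;k[y0:y1,x0:x1]=1;ys,xs=np.nonzero(m&k);return np.c_[xs,ys].astype(float)
P=onplane(pts(((h<8)|(h>172))&(s>110)&(v>110),(200,208,214,224)),K,D,T,.042)[:,:2]
G=onplane(pts((h>60)&(h<95)&(s>50)&(v>50),(200,205,225,232)),K,D,T,.037)[:,:2]
S=onplane(pts(v<90,(188,184,204,206)),K,D,T,.056)[:,:2]
B=onplane(pts((h>12)&(h<28)&(s>80)&(v>140),(175,170,220,215)),K,D,T,.056)[:,:2]
W=onplane(cv2.boxPoints(cv2.minAreaRect(max(cv2.findContours(((v>140)&(s<70)).astype(np.uint8)[:, :275],0,2)[0],key=cv2.contourArea))),K,D,T,.036)
print("manif",W.mean(0),np.degrees(np.arctan2(*np.diff(W,axis=0)[:,[1,0]].T)))
def ax(P): w,V=np.linalg.eigh(np.cov(P.T)); return np.degrees(np.arctan2(V[1,1],V[0,1]))
c=(B.min(0)+B.max(0))/2; print("screw",c)
for n,Q in(("pointer",P),("green",G),("slot",S)): e=Q.mean(0)-c; print(n,len(Q),Q.mean(0).round(4),np.degrees(np.arctan2(e[1],e[0])).round(1),"axis",ax(Q).round(1))
E
```

```text
manif [ 0.4960465  -0.15036395  0.036     ] [   0.26514761  -89.55083794 -178.38493891]
screw [ 0.49871402 -0.14899948]
pointer 52 [ 0.4973 -0.1727] -93.3 axis 90.1
green 61 [ 0.4978 -0.1835] -91.5 axis 64.4
slot 52 [ 0.4977 -0.1475] 124.1 axis 78.9
```

{"api": "step_arm", "payload": {"motion": [[0,-65.5,-283,-51,0,0,255],[0,-65.5,-283,-51,0,0,255],[0,-65.5,-283,-51,0,0,255],[0,-65.5,-283,-51,0,0,255],[0,-65.5,-283,-51,0,0,255],[0,-65.5,-283,-51,0,0,255],[0,-65.5,-283,-51,0,0,255],[0,-65.5,-283,-51,0,0,255],[0,-65.5,-283,-51,0,0,255]]}}

```text
time_s: 16.7
eef_pos: [0.5666, 0.134, 0.1839]
eef_rot: [0.624, 0.332, 0.625, -0.332]
wrist_force: [1.0, 0.1, -0.8]
opening: 0.271
```

```bash
python3 st.py; python3 - <<'E'
from h import *
c=cam("wrist")
save("w8.png",cv2.resize(c[0][120:270,170:340],(680,600),interpolation=cv2.INTER_CUBIC))
E
```

```text
16.7 F [ 0.95  0.08 -0.82] M [0.038 0.002 0.01 ] p [0.5666 0.134  0.1839] yaw 34.1 [ 0.03  0.24  1.63 -0.    1.27 -0.57]
```

View pics/w8.png

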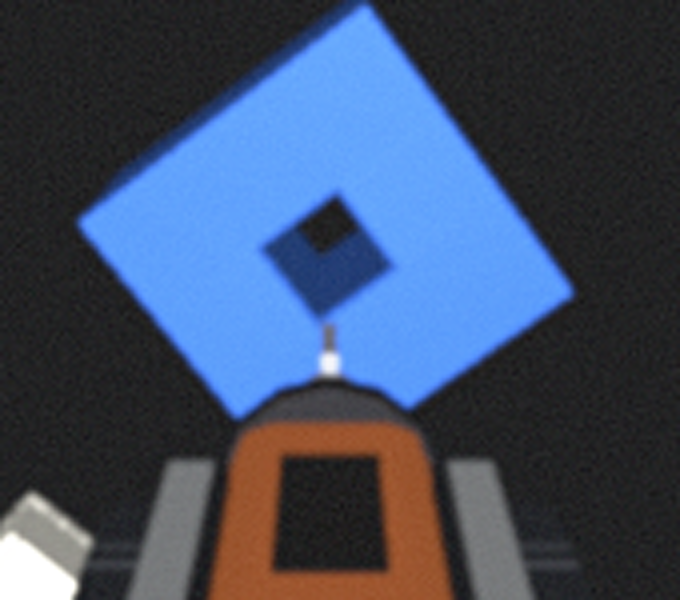

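The hole centre is at crop (327,255) and the blade's column is 329, so it is aligned. I'll lower it.

{"api": "step_arm", "payload": {"motion": [[35,-0.3,-1.4,0,0,0,255],[50,-0.3,-1.4,0,0,0,255],[60,-0.3,-1.4,0,0,0,255],[75,-0.3,-1.4,0,0,0,255],[90,-0.3,-1.4,0,0,0,255],[102,-0.3,-1.4,0,0,0,255],[108,-0.3,-1.4,0,0,0,255],[108,-0.3,-1.4,0,0,0,255],[108,-0.3,-1.4,0,0,0,255]]}}

```text
time_s: 17.88
eef_pos: [0.566, 0.1362, 0.0764]
eef_rot: [0.625, 0.331, 0.625, -0.331]
wrist_force: [-0.8, -0.2, -0.1]
opening: 0.274
```

{"api": "step_arm", "payload": {"motion": [[1,0,0,0,0,0,255],[2,0,0,0,0,0,255],[2,0,0,0,0,0,255]]}}

```text
time_s: 18.25
eef_pos: [0.5655, 0.1362, 0.0739]
eef_rot: [0.625, 0.331, 0.625, -0.331]
wrist_force: [0.2, -0.8, -1.5]
opening: 0.275
```

{"api": "step_arm", "payload": {"motion": [[0.7,0,0,0,0,0,255],[1.2,0,0,0,0,0,255],[1.2,0,0,0,0,0,255]]}}

```text
time_s: 18.62
eef_pos: [0.5656, 0.1362, 0.0729]
eef_rot: [0.625, 0.331, 0.625, -0.331]
wrist_force: [-1.3, -0.8, 1.6]
opening: 0.272
```

{"api": "step_arm", "payload": {"motion": [[0.5,0,0,0,0,0,255],[0.5,0,0,0,0,0,255]]}}

```text
time_s: 18.88
eef_pos: [0.5656, 0.1362, 0.0729]
eef_rot: [0.625, 0.331, 0.625, -0.331]
wrist_force: [-3.5, -0.3, 6.0]
opening: 0.269
```

The guard is seated: the same height as at pick-up and 6 N of contact. I'll release, retreat upwards, then check.

{"api": "step_arm", "payload": {"motion": [[0,0,0,0,0,0,0],[0,0,0,0,0,0,0],[0,0,0,0,0,0,0],[0,0,0,0,0,0,0],[0,0,0,0,0,0,0],[-20,0,0,0,0,0,0],[-60,0,0,0,0,0,0],[-110,0,0,0,0,0,0],[-140,0,0,0,0,0,0],[-140,0,0,0,0,0,0]]}}

```text
time_s: 20.12
eef_pos: [0.5678, 0.1363, 0.217]
eef_rot: [0.627, 0.332, 0.622, -0.329]
wrist_force: [1.3, 0.4, -0.6]
opening: 1.001
```

{"api": "step_arm", "payload": {"motion": [[0,0,0,0,0,0,0],[0,0,0,0,0,0,0]]}}

```text
time_s: 20.38
eef_pos: [0.5645, 0.1362, 0.2106]
eef_rot: [0.624, 0.33, 0.626, -0.331]
wrist_force: [-0.5, 1.0, 0.5]
opening: 1.001
```

```bash
python3 st.py; python3 - <<'E'
from h import *
im,d,K,D,T=cam("wrist"); h,s,v=cv2.split(cv2.cvtColor(im,cv2.COLOR_RGB2HSV))
m=((h<20)&(s>120)&(v>190)).astype(np.uint8); m[:,:190]=0;m[:,320:]=0;m[:100]=0;m[230:]=0
c=max(cv2.findContours(m,0,2)[0],key=cv2.contourArea); r=cv2.minAreaRect(c); print(r)
P=onplane(cv2.boxPoints(r),K,D,T,.115).mean(0); x,y=map(int,r[0])
q=T@np.r_[rays([r[0]],K,D)[0]*np.median(d[y-3:y+4,x-3:x+4]),1]
print("handle",P,"depth pt",q[:3].round(4))
s,*_=cam("side"); t,*_=cam("top"); a=cv2.resize(s[180:300,110:260],(480,384),interpolation=cv2.INTER_CUBIC)
save("end.png",np.hstack([a,cv2.resize(im,(320,384))]))
E
```

```text
20.375 F [-0.5   0.96  0.46] M [-0.019  0.035  0.027] p [0.5645 0.1362 0.2106] yaw 34.2 [ 0.03  0.21  1.61  0.    1.32 -0.56]
((253.5, 196.5), (27.0, 29.0), 90.0)
handle [0.56555025 0.13647302 0.115     ] depth pt [0.5653 0.1368 0.1158]
```

View pics/end.png

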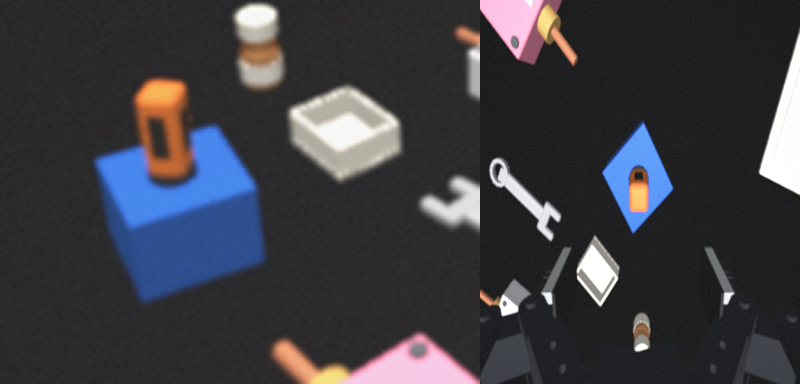

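The screwdriver stands upright with its guard on the block. Its top is at z ≈ 0.1158 m by depth, against 0.115 m expected. The vial, tray and wrench look untouched, so I'm handing in.

```bash
python3 -c "
from bench import ctrl
print(ctrl.hand_in())"
```

```text
the job is handed in; nothing more can be done
None
```

The screw is turned clockwise to its stop with the red pointer on the green mark, and the screwdriver is back in its stand and released. The job was handed in at about 20 s of the 72 s allowed.

- **Setting the blade:** I lined the blade up with the slot from the wrist pictures before lowering. It went straight to the slot floor, so no turning on the screw's top was needed to find the slot.
- **Force on the screw:** The highest vertical force I read on it was about 2.6 N, which is about 0.65 mm of stem travel against the 2.5 mm limit. Forces were only read at the end of each move.
- **Turning:** The torque rose from about 0.1 to 0.27 N m at the stop. A sideways force of about 4 N built up during the turn and eased when I unloaded.
- **Pointer:** In the picture taken after lifting out, the pointer axis measured 90.1° against the manifold's x edge at about 0–1°, lying over the green mark. The slot had turned about 56°, against about 55° of pointer travel. The pointer's angle measured from the screw centre came out at −93.3°, but that centre estimate was off by 2–3 mm.
- **Screwdriver:** It is upright with its guard on the block. Its top is at 0.1158 m, against 0.115 m when fully home, and the gripper is open and clear.
- **Bystanders:** The vial, tray and wrench look untouched in the last pictures. I judged that by eye and did not measure them again.

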